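# Seat a round bar in the V of a drilling jig

## Robot

A 6-joint arm with a two-finger parallel gripper is mounted at the origin on the work surface; the furniture and walls round the work are solid. World frame = base frame: x ahead of the robot, y to its left, z up, the work surface at z = 0. Lengths are in m, angles in rad, forces in N, time in s.
With the tool pointing down it reaches from about 0.275 to 0.975 m from the base axis. Payload 8.4 kg.
Tool frame: the origin (TCP) lies at the very end of the fingers, on their centre line; the grasp point (between the pads) lies 19 mm behind it (grasp_offset is the distance from the TCP to the grasp point, in m); z points along the fingers, y is the line along which they close (so a half turn about z gives the same grasp; the last joint's range is limited). The gripper opens to 92 mm and grips with 3 to 60 N. Pads are 20 mm wide; open, the fingers measure 128 mm over their backs; the gripper's body (75 mm by 189 mm) begins 69 mm behind the grasp point.
Start: joints at [-1.276, 0.353, 1.633, -0, 1.155, -0.002], TCP at [0.183, -0.598, 0.215] pointing down, gripper open.
Joint ranges: [-2.63, 2.63], [-0.92, 2.1], [0.06, 2.66], [-1.3, 4.44], [0, 2.69], [-3.02, 3.02]. Speed limits (rad/s): [2.22, 2.22, 2.79, 3.14, 3.14, 3.14].

## Interface

Orientations are given as a 3x3 rotation matrix whose columns are the frame's x, y, z axes.
In Python, from rig import * gives the robot as it stands. Calls block until the motion is done:
- move_pose(position, orientation): joint-space move of the TCP to a pose.
- move_straight(position, rot=None, vel=0.15, max_force=None): straight line of the TCP; rot=None keeps the orientation; vel is the mean speed in m/s. With max_force (N) it stops when the force on the tool has changed by that much, and returns True; else False.
- goto_joints(angles): joint-space move.
- set_gripper(opening, f_grip=None): finger opening in m; f_grip is the grip in N (None keeps the last); returns when the fingers have stopped.
- sleep(seconds).
- ik(position, orientation): joint angles nearest the present ones, or None.
- state(): the state.
- get_image(name): name is "scene" or "side" or "wrist"; returns the picture (384x512x3 uint8, blue, green, red); there is no depth.
- camera_model(name): a dict with "fovy" (degrees; the focal length in pixels is half the picture's height over the tangent of half this angle, whatever the lens; pixels are square), "cx", "cy" (the principal point, pixels), "extrinsics" (4x4, takes a point from camera to world coordinates). Camera axes: x right, y up, looking along -z (the intrinsics and any distortion apply to the point x, -y, -z); pixel columns grow to the right and rows downward; lengths in m; the calibration is good to about 2 mm. A picture is of the moment at which its call begins: read the wrist's pose just before it. camera_model takes no time and is no camera call; for the wrist camera it gives the pose at the moment of the call.
A pose or a line that the arm cannot do raises MotionError and nothing moves.
- close_job(): hands the job in; it is judged then, once.
Trained networks look in the newest picture that a camera, given by its name, has taken for a name from the list of things; names that differ only in an ending like _2 or _b are one class to them, and where a whole thing is asked for, a point or a joint stands for the part that bears it (a point fixed in the world has none). Each returns a list of dicts, best first, with "p" (0 to 1); they miss things now and then, are a little off and sometimes report something else, mostly with a low value. They report only what shows in the picture. A call takes as long as a camera call.
- silhouettes(camera, label): "pixels" (384x512 bool, what is visible of it) and "extent" ([left, top, right, bottom] in pixels, round what is visible of it).
The state is a dict: "time_s": time; "joints": joint angles; "joint_velocities": joint speeds; "joint_torque": joint torques, N m; "ee_pos": TCP position; "orientation": TCP orientation; "force": force on the tool from outside, world axes, zero at the start; "moment": the same for the moment, N m; "finger_gap": finger opening in m; "grasp_force": force on a finger pad.
Only numpy, scipy, OpenCV 4.12 (cv2) and the standard library are available. Lean on these libraries where they do the work, as an engineer would, in place of code of your own. Each camera call takes 0.05 s, during which the arm holds its last target. There are 200 camera calls.

## Task

Pick up the short brass bar and stand it upright on the plywood bed of the drilling jig, clear in front of the V jaw. Then slide it along the bed into the V until it sits centred against both faces, press it home there for half a second with a firm push of about 12 N (never over 25 N in the V), and leave it standing upright there by itself. Leave the other things on the bench alone.

Things in the scene. Friction and masses are not known exactly. Their poses are not given: they have to be found in the camera images.
- bar_center (a point): centre (half-way up, 25 mm above its foot) of the brass round bar: a solid upright cylinder 40 mm in diameter and 50 mm tall, 0.18 to 0.36 kg, its z axis along the bar; it starts standing on the bench
- jig: drilling jig, fixed to the bench and rigid: flat plywood bed 210 mm (x) by 120 mm (y), 10 mm thick; origin at the centre of its underside; +x points along the bed to the V jaw near its far end, z up. The bed is waxed (friction about 0.4) and free from x = -105 mm up to the jaw; the V faces are polished and slippery
- jig_bed (a point): centre of the bed's top face, axes as the jig. On the bed stands the V jaw, symmetrical about y = 0: two upright aluminium faces, 50 mm high, each 45 degrees to x, meeting in the V's root and open to -x, mouth 59 mm wide and 30 mm before the root. The jaw was set anywhere along its slide and is not measured: root at x = 55 to 69 mm; a seated bar's axis lies 28.3 mm before it
- feeler (a joint): travel (m) of a very weak spring feeler pin (about 0.1 N) that sticks out of the root of the V towards -x, 18 mm above the bed's top face, 7 mm thick: 0 when free, +0.004 when a 40 mm bar is fully seated against both faces, less when it is short of the seat or touches only one face; a red tail shows behind the jaw as it goes in
- oil_bottle: small brown bottle with black cap, 38 mm across and 78 mm tall, bystander; origin at the centre of its underside
- black_tape: roll of black tape lying flat, 68 mm across, 18 mm high, bystander; origin at the centre of its underside
- sanding_block: dark grey hand sanding block, 50 x 103 x 38 mm, bystander; origin at the centre of its underside
- rosewood: brown hardwood block lying flat, 60 x 100 x 28 mm, bystander; origin at the centre of its underside

How it is judged:
On the way, in this order (a step that is already met when the one before it is completed fails the run):
1. the bar stands upright on the bed of the jig, in front of the V and not yet touching the feeler pin (contact force between bar and jig above 0.5 N and angle between bar_center's own z axis and vertical below 0.08 rad and z of bar_center in the frame of jig_bed below 0.028 m and x of bar_center in the frame of jig_bed above -0.105 m and value of joint feeler below 0.001 m), for 0.2 s.
2. the bar is in the V within 1.5 mm of its seat and bears on the jig with more than 11 N, added up over bed and both faces (a push of about 6 N) (x of bar_center in the frame of jig_bed between 0.022 and 0.046 m and y of bar_center in the frame of jig_bed between -0.003 and 0.003 m and value of joint feeler above 0.0025 m and contact force between bar and jig above 11 N), for 0.2 s.
At the end, for the whole second after the job is handed in: the bar stands upright (within 0.03 rad) on the bed in the V, centred within 3 mm of the jig's middle line and holding the feeler pin in by more than 2.5 mm of the 4 mm that it goes in at the full seat, released and at rest (x of bar_center in the frame of jig_bed between 0.022 and 0.046 m and y of bar_center in the frame of jig_bed between -0.003 and 0.003 m and value of joint feeler above 0.0025 m and z of bar_center in the frame of jig_bed below 0.028 m and angle between bar_center's own z axis and vertical below 0.03 rad and linear speed of bar below 0.01 m/s); the robot touches nothing.
It fails at once if the robot itself presses on the jig with more than 25 N (contact force between any of the fingers, the arm and jig above 25 N).
It fails at once if the bar, in the V, bears on the jig with more than 40 N, added up over bed and both faces (a push of about 25 N) (value of joint feeler above 0.001 m and contact force between bar and jig above 40 N).
It fails at once if a bystander is moved by more than 15 mm (distance of any of oil_bottle, black_tape, sanding_block, rosewood from where it was at the start of the episode above 0.015 m).
It also fails if it takes over 70 s, if anything falls off the work surface, if the arm or the gripper's body presses on something with over 40 N, if the wrist force passes 120 N, or if a joint passes its speed limit or range.

## Working session

There is one attempt and no reset: what is moved stays moved. The work goes in short steps, each a Python script; the robot and the scene stay as the last script left them, time stands still between calls to the robot, and variables do not carry over. Pictures are saved under pics/ and viewed, at most 10 in all, crops included, and the job is handed in when it is done.

```bash
mkdir -p pics; ls; python3 - <<'E'
from rig import *
import cv2,numpy as np
for c in ["scene","side","wrist"]:
    im=get_image(c); cv2.imwrite(f"pics/{c}0.png",im)
    m=camera_model(c); print(c,{k:(np.round(v,4).tolist() if k=="extrinsics" else v) for k,v in m.items()})
    for l in ["bar_center","jig","feeler","oil_bottle","black_tape","sanding_block","rosewood"]:
        for d in silhouettes(c,l)[:2]: print(l,round(d["p"],2),d["extent"],d["pixels"].sum())
a=cv2.imread("pics/scene0.png");b=cv2.imread("pics/side0.png")
cv2.imwrite("pics/both0.png",np.vstack([a,b])[:, :])
s=state();print(s["time_s"],s["force"],s["finger_gap"],s["orientation"])
E
```

```text
pics
scene {'fovy': 51.258355365182574, 'cx': 256.9677089522411, 'cy': 194.29122926588863, 'extrinsics': [[-0.7849, 0.4211, -0.4546, -0.0227], [-0.6194, -0.5549, 0.5554, 0.5524], [-0.0184, 0.7175, 0.6963, 0.7943], [0.0, 0.0, 0.0, 1.0]]}
bar_center 0.62 [297.4, 132.4, 309.4, 156.3] 236
jig 0.95 [199.8, 159.2, 276.4, 211.4] 2262
feeler 0.34 [292.5, 133.8, 309.9, 156.2] 223
oil_bottle 0.93 [149.4, 219.4, 171.7, 251.2] 389
black_tape 0.67 [208.3, 272.7, 234.7, 303.2] 688
sanding_block 0.77 [173.3, 247.6, 218.8, 282.1] 914
rosewood 0.49 [327.9, 168.4, 346.0, 189.7] 182
side {'fovy': 52.3637686240913, 'cx': 250.37065346302575, 'cy': 196.92286412749755, 'extrinsics': [[0.3297, 0.7581, -0.5626, -0.0478], [-0.944, 0.2568, -0.2071, -0.2119], [-0.0125, 0.5994, 0.8003, 0.7825], [0.0, 0.0, 0.0, 1.0]]}
bar_center 0.81 [369.9, 215.0, 393.4, 237.6] 409
jig 0.59 [245.9, 144.5, 308.9, 224.1] 3265
sanding_block 0.59 [312.5, 269.7, 364.3, 321.0] 1606
sanding_block 0.24 [369.5, 210.9, 392.8, 237.4] 458
rosewood 0.55 [312.2, 269.1, 365.5, 322.8] 1573
wrist {'fovy': 70.93559521741312, 'cx': 256.02092166296654, 'cy': 192.65594986418398, 'extrinsics': [[0.2925, 0.9168, 0.272, 0.2598], [-0.9563, 0.2801, 0.0846, -0.574], [0.0014, -0.2848, 0.9586, 0.3841], [0.0, 0.0, 0.0, 1.0]]}
rosewood 0.98 [0.0, 0.0, 58.8, 49.3] 1971
1.2 [0.04840446 0.4248098  0.42812491] 0.09172890955925142 [[ 9.56275109e-01  2.92468658e-01  7.44870494e-06]
 [ 2.92468657e-01 -9.56275108e-01  4.93681187e-05]
 [ 2.15616385e-05 -4.50309903e-05 -9.99999999e-01]]
```

```bash
python3 - <<'E'
import cv2,numpy as np
a=cv2.imread("pics/scene0.png")[100:330,100:400];b=cv2.imread("pics/side0.png")[100:350,200:470]
a=cv2.resize(a,None,fx=1.33,fy=1.33);b=cv2.resize(b,None,fx=1.48,fy=1.48)
h=max(a.shape[0],b.shape[0]);p=lambda x:cv2.copyMakeBorder(x,0,h-x.shape[0],0,0,0)
cv2.imwrite("pics/c0.png",np.hstack([p(a),p(b)]))
E
```

```text
(no output)
```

View pics/c0.png

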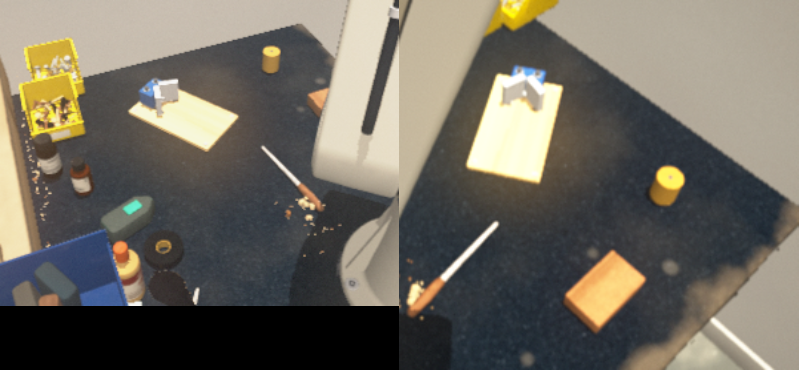

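The left half (scene) shows the bar at about (303,145) and the bed at (200–276, 159–211), with the jaw at its left end. The right half (side) shows the bar at (381,226) and the bed corners at about (268,149), (310,159), (296,223) and (246,211). The jaw is at the top and rosewood lies below the bar.

```bash
cat > h.py <<'E'
from rig import *
import cv2,numpy as np
def K(m):
    f=192/np.tan(np.radians(m["fovy"]/2)); return np.array([[f,0,m["cx"]],[0,f,m["cy"]],[0,0,1.]])
def ray(m,uv):
    E=np.array(m["extrinsics"]); uv=np.atleast_2d(uv).astype(float)
    d=np.c_[uv,np.ones(len(uv))]@np.linalg.inv(K(m)).T; d=d*[1,-1,-1]
    return E[:3,3],d@E[:3,:3].T
def onz(m,uv,z):
    o,d=ray(m,uv); return o+d*((z-o[2])/d[:,2])[:,None]
def proj(m,P):
    E=np.array(m["extrinsics"]); p=(np.atleast_2d(P)-E[:3,3])@E[:3,:3]*[1,-1,-1]
    q=p@K(m).T; return q[:,:2]/q[:,2:]
def down(yaw):  # tool x axis at yaw, z down
    c,s=np.cos(yaw),np.sin(yaw); return np.array([[c,s,0],[s,-c,0],[0,0,-1.]])
E
python3 - <<'E'
from h import *
S=camera_model("side");C=camera_model("scene")
print("bar",onz(S,[381.5,226.3],.025),onz(C,[303.4,144.3],.025))
P=onz(S,[[268,149],[310,159],[296,223],[246,211]],.01);print(P)
print(np.linalg.norm(P-np.roll(P,1,0),axis=1))
d=(P[0]+P[1]-P[2]-P[3]);print(P.mean(0),np.arctan2(d[1],d[0]))
print(proj(C,P))
print("rose",onz(S,[338,296],.028))
m=camera_model("wrist");E=np.array(m["extrinsics"]);s=state()
print("cam in tool",s["orientation"].T@(E[:3,3]-s["ee_pos"]), s["orientation"].T@E[:3,:3])
E
```

```text
bar [[ 0.50171522 -0.32712053  0.025     ]] [[ 0.5031085  -0.32782474  0.025     ]]
[[ 0.66442187 -0.00374067  0.01      ]
 [ 0.66510287 -0.12065742  0.01      ]
 [ 0.45742549 -0.13882634  0.01      ]
 [ 0.45194998 -0.01600595  0.01      ]]
[0.21282561 0.11691873 0.20847063 0.12294238]
[ 0.55972505 -0.06980759  0.01      ] 0.07231033185223441
[[195.10109487 182.22858449]
 [221.71426767 161.71146292]
 [279.85549574 186.2840527 ]
 [254.70088637 211.92400888]]
rose [[ 0.30314161 -0.26712463  0.028     ]]
cam in tool [ 0.08057371 -0.00017655 -0.1695386 ] [[ 8.01195640e-05  9.58572928e-01  2.84847215e-01]
 [ 9.99999009e-01  3.23482102e-04 -1.36985953e-03]
 [-1.40525323e-03  2.84847042e-01 -9.58571952e-01]]
```

```bash
python3 - <<'E'
from h import *
move_straight([.183,-.598,.30]) if False else None
move_pose([.585,-.07,.24],down(.0723))
m=camera_model("wrist");im=get_image("wrist");cv2.imwrite("pics/w1.png",im)
np.save("m1.npy",m,allow_pickle=True)
for d in silhouettes("wrist","jig")[:2]: print(d["p"],d["extent"]); 
np.save("jm1.npy",silhouettes("wrist","jig")[0]["pixels"])
s=state();print(s["time_s"],s["ee_pos"],s["joints"],s["force"])
cv2.imwrite("pics/w1b.png",cv2.resize(im,(800,600)))
E
```

```text
0.67 [216.0, 112.5, 297.5, 246.7]
3.7167 [ 0.58494509 -0.07067099  0.23997098] [-1.22733408e-01  2.74426748e-01  1.68507977e+00 -8.17443714e-05
  1.18211065e+00  1.37671331e+00] [0.40549746 0.50848903 0.64797752]
```

View pics/w1b.png

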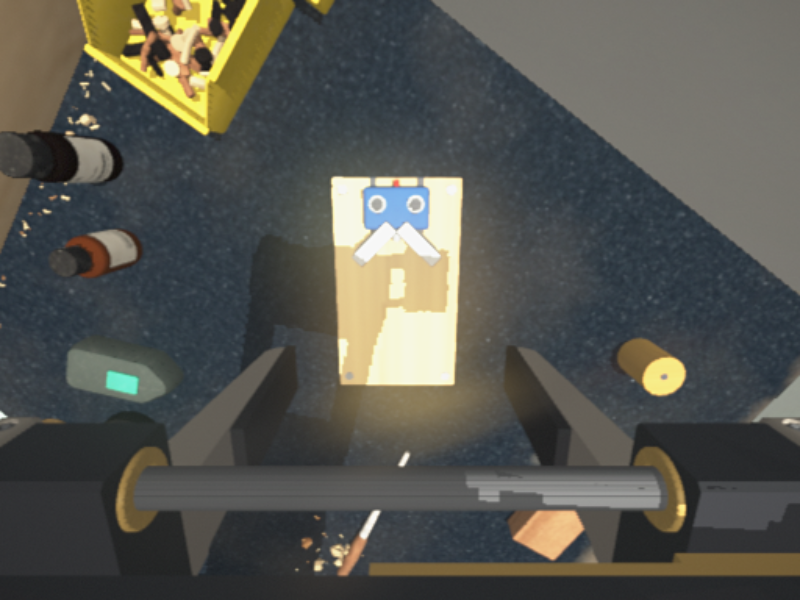

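The wrist view shows the bed corners at (332,178), (462,178), (456,384) and (341,385) in the 800-px picture. The V root on the jaw's top is at about (398,226), the mouth tips are near (357,262) and (438,262), and the bar is at the right.

```bash
python3 - <<'E'
from h import *
from scipy.optimize import least_squares
m=np.load("m1.npy",allow_pickle=True).item();im=cv2.imread("pics/w1.png")
g=cv2.cvtColor(im,cv2.COLOR_BGR2GRAY)
c=np.float32([[332,178],[462,178],[456,384],[341,385]])/1.5625
c=cv2.cornerSubPix(g,c.reshape(-1,1,2).astype(np.float32),(4,4),(-1,-1),(3,50,.01)).reshape(-1,2);print(c*1.5625)
loc=np.array([[.105,.06,0],[.105,-.06,0],[-.105,-.06,0],[-.105,.06,0]])
def T(p,L): 
    a=p[2];R=np.array([[np.cos(a),-np.sin(a),0],[np.sin(a),np.cos(a),0],[0,0,1]]);return L@R.T+[p[0],p[1],.01]
r=least_squares(lambda p:(proj(m,T(p,loc))-c).ravel(),[.56,-.07,.072])
print(r.x,r.fun.reshape(-1,2))
C=onz(m,c,.01);print(C,np.linalg.norm(C-np.roll(C,1,0),axis=1))
a=r.x[2]
for uv in ([398,226],[357,262],[438,262]):
    p=onz(m,np.array(uv)/1.5625,.06)[0]-[r.x[0],r.x[1],0]; print(uv,p[0]*np.cos(a)+p[1]*np.sin(a),-p[0]*np.sin(a)+p[1]*np.cos(a))
print("bar top",onz(m,np.array([663,377])/1.5625,.05))
for n,v in (("scene",0),("side",0)):
    q=proj(camera_model(n),T(r.x,loc));print(n,q.round(0).tolist())
cv2.imwrite("pics/w1c.png",cv2.resize(im[105:180,205:305],None,fx=6,fy=6,interpolation=cv2.INTER_CUBIC))
E
```

```text
[[330.5824  176.94579]
 [461.54584 177.37794]
 [453.62686 383.72067]
 [340.1733  383.642  ]]
[ 0.55993169 -0.06952561  0.07209935] [[-0.24092069 -0.30048753]
 [ 0.36668928 -0.62182745]
 [ 0.13751969  0.57330789]
 [-0.28147191  0.71173067]]
[[ 0.65995123 -0.00246916  0.01      ]
 [ 0.66810026 -0.12138161  0.01      ]
 [ 0.4605491  -0.13659573  0.01      ]
 [ 0.45221053 -0.01766614  0.01      ]] [0.20829581 0.11919135 0.20810803 0.11922155]
[398, 226] 0.06597078138152712 -0.0017380106019055184
[357, 262] 0.035947672572759756 0.03285825160133648
[438, 262] 0.03589170229499387 -0.035389170402986406
bar top [[ 0.50196987 -0.32542343  0.05      ]]
scene [[196.0, 183.0], [221.0, 161.0], [279.0, 186.0], [255.0, 212.0]]
side [[267.0, 150.0], [311.0, 158.0], [295.0, 222.0], [246.0, 211.0]]
```

View pics/w1c.png

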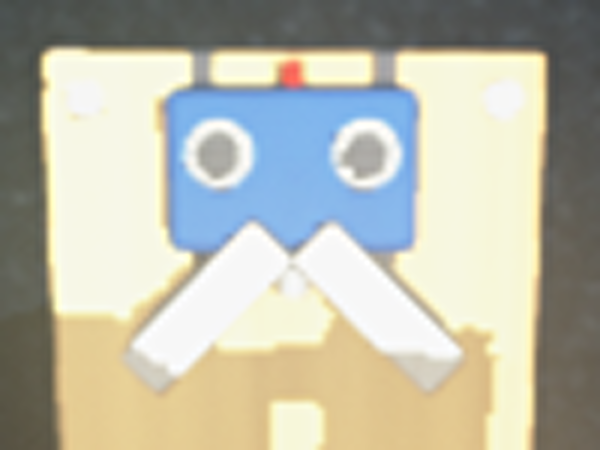

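Jig pose fits all three cameras (0.560, -0.0695, yaw 0.072). The crop puts the V root at about (292,256), so the root is at x ≈ 0.062 and the seat at x ≈ 0.034. Now pick and place.

```bash
cat >> h.py <<'E'
JX,JY,JA=.5599,-.0695,.0721
def J(x,y,z): # jig_bed coords -> world
    c,s=np.cos(JA),np.sin(JA); return np.array([JX+c*x-s*y,JY+s*x+c*y,.01+z])
def toJ(p):
    d=np.array(p)-[JX,JY,.01]; c,s=np.cos(JA),np.sin(JA); return np.array([c*d[0]+s*d[1],-s*d[0]+c*d[1],d[2]])
E
python3 - <<'E'
from h import *
R=down(JA)
move_pose([.502,-.3265,.15],R)
move_straight([.502,-.3265,.010],vel=.1,max_force=8)
set_gripper(0.03,20)
s=state();print(s["finger_gap"],s["grasp_force"],s["ee_pos"])
move_straight([.502,-.3265,.14],vel=.12)
s=state();print(s["finger_gap"],s["grasp_force"],s["force"])
move_straight(J(-.012,0,.13),rot=R,vel=.15)
move_straight(J(-.012,0,.018),vel=.08)
print(move_straight(J(-.012,0,.005),vel=.01,max_force=3))
s=state();print(s["finger_gap"],s["force"],toJ(s["ee_pos"]),s["time_s"])
cv2.imwrite("pics/s2.png",get_image("side")[120:250,220:330])
im=get_image("wrist");cv2.imwrite("pics/w2.png",im)
a=cv2.resize(cv2.imread("pics/s2.png"),(400,473));b=cv2.resize(im[80:380,130:380],(394,473))
cv2.imwrite("pics/c2.png",np.hstack([a,b]))
E
```

```text
0.03948961731252605 20.00007838010788 [ 0.50195227 -0.32640553  0.00998368]
0.03945203852271609 19.999713599681854 [-0.05004591 -0.14203497 -2.86762317]
True
0.039467993207984664 [0.72814024 0.23628728 6.1833843 ] [-1.20477108e-02  1.01138942e-05  9.95291479e-03] 12.6917
```

View pics/c2.png

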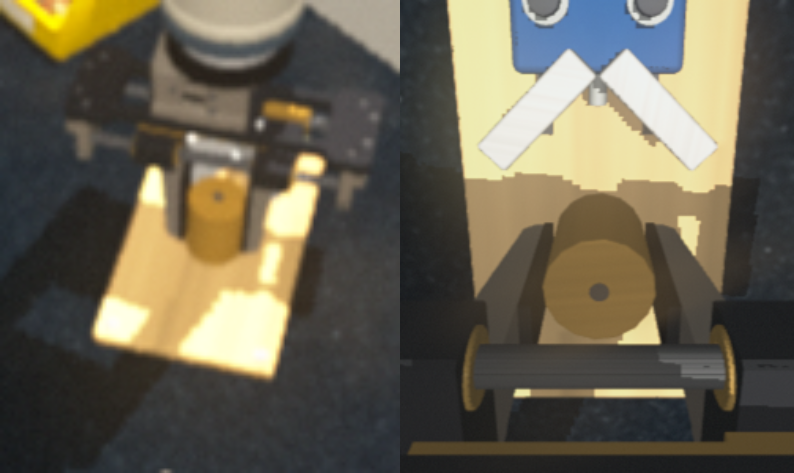

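The bar stands on the bed, centred, well clear of the V (feeler tip visible at (598,92) in the right half). Release and retreat, then push from behind with closed fingers.

```bash
python3 - <<'E'
from h import *
set_gripper(0.06); sleep(.5)
print(toJ(state()["ee_pos"]))
move_straight(J(-.012,0,.09),vel=.1)
t=np.radians(3);Ry=np.array([[np.cos(t),0,np.sin(t)],[0,1,0],[-np.sin(t),0,np.cos(t)]])
R=down(JA)@Ry
move_straight(J(-.062,0,.09),rot=R,vel=.1)
set_gripper(0.0,20)
move_straight(J(-.062,0,.022),vel=.08)
u=np.array([np.cos(JA),np.sin(JA),0]);f0=state()["force"]@u
F=lambda:round(float(state()["force"]@u-f0),2)
print("contact/slide",move_straight(J(-.005,0,.022),vel=.025,max_force=5),F(),toJ(state()["ee_pos"]))
print("slow",move_straight(J(.020,0,.022),vel=.004,max_force=8),F(),toJ(state()["ee_pos"]),state()["time_s"],state()["finger_gap"])
for i in range(3): sleep(.1);print(F())
cv2.imwrite("pics/w3.png",get_image("wrist"))
E
```

```text
[-0.01282389  0.00018031  0.00934579]
contact/slide False 0.09 [-5.05608790e-03  1.30637570e-05  2.19919601e-02]
slow True -0.02 [0.00268583 0.00019974 0.02149689] 22.575 0.0006812852563602859
0.5
-0.12
0.13
```

```bash
python3 - <<'E'
from h import *
s=state();print(s["force"],s["moment"],s["joint_torque"],s["grasp_force"],toJ(s["ee_pos"]),s["time_s"])
im=cv2.imread("pics/w3.png");a=get_image("side");b=get_image("scene")
a=cv2.resize(a[120:230,230:330],(390,429));im=cv2.resize(im[90:350,140:370],(380,429))
cv2.imwrite("pics/c3.png",np.hstack([a,im]))
E
```

```text
[-0.18723562  0.57404035 -0.40722305] [0.05660183 0.00267039 0.01041453] [ 3.19956212e-03 -5.74390697e+01 -2.26953524e+01  5.95296244e-02
 -3.36084617e-01  6.41039169e-04] 0.0 [0.00185537 0.00032536 0.0210143 ] 22.925
```

View pics/c3.png

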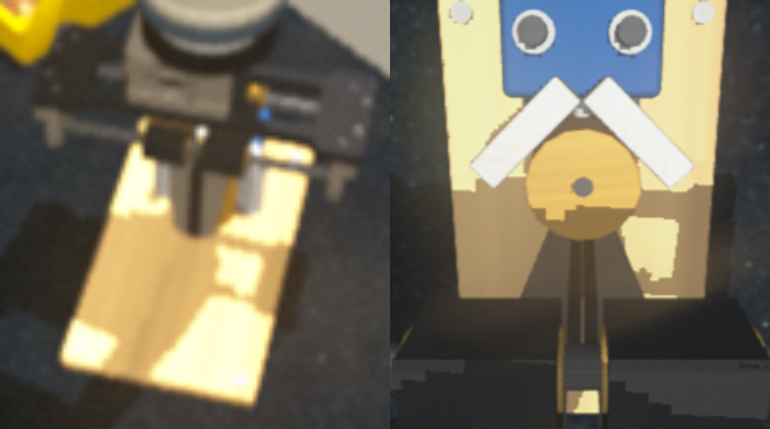

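The bar appears seated, touching both faces (centre at about (583,187) in the right half), but the stop relaxes the arm so the push has gone. I'll build the press up with small commanded steps.

```bash
python3 - <<'E'
from h import *
u=np.array([np.cos(JA),np.sin(JA),0]);f0=state()["force"]@u
def F(n=4):
    v=[]
    for _ in range(n): v.append(state()["force"]@u); sleep(.02)
    return float(-(np.mean(v)-f0))
x=.0015; log=[]; f=0
while x<.012 and state()["time_s"]<50:
    move_straight(J(x,0,.022),vel=.004); f=F(); log.append((round(x,5),round(f,2),round(toJ(state()["ee_pos"])[0],5)))
    if f>10.8: break
    x+= .0003 if f<6 else .00015
print(log)
v=[]
for _ in range(7): sleep(.1); v.append(round(F(2),1))
print(v,state()["time_s"],state()["force"])
E
```

```text
[(0.0015, -0.25, np.float64(0.00149)), (0.0018, 0.06, np.float64(0.00183)), (0.0021, 0.28, np.float64(0.0021)), (0.0024, 0.18, np.float64(0.0024)), (0.0027, 0.2, np.float64(0.00271)), (0.003, 0.65, np.float64(0.00289)), (0.0033, 1.9, np.float64(0.00302)), (0.0036, 4.18, np.float64(0.00308)), (0.0039, 5.49, np.float64(0.0032)), (0.0042, 7.12, np.float64(0.00322)), (0.00435, 7.13, np.float64(0.00327)), (0.0045, 7.41, np.float64(0.00325)), (0.00465, 8.22, np.float64(0.00329)), (0.0048, 8.18, np.float64(0.00333)), (0.00495, 8.84, np.float64(0.00333)), (0.0051, 8.92, np.float64(0.00333)), (0.00525, 9.97, np.float64(0.00335)), (0.0054, 10.42, np.float64(0.00338)), (0.00555, 10.7, np.float64(0.00338)), (0.0057, 11.13, np.float64(0.00338))]
[10.5, 11.7, 11.4, 11.3, 10.8, 10.7, 11.0] 30.45 [-11.08533015  -1.85005387   9.65785578]
```

Held about 11 N for around 1 s. Back off and check.

```bash
python3 - <<'E'
from h import *
move_straight(J(-.03,0,.022),vel=.03)
move_straight(J(-.06,0,.10),vel=.1)
move_straight(J(-.01,0,.23),rot=down(JA),vel=.12)
sleep(.3);m=camera_model("wrist");im=get_image("wrist");s=state();print(s["time_s"],s["force"])
for d in silhouettes("wrist","bar_center")[:1]: print(d["p"],d["extent"])
q=proj(m,[J(.034,0,.05),J(.034,.02,.05),J(.034,-.02,.05),J(.105,0,0)]);print(q)
x,y=map(int,q[0]);y0=max(0,y-80)
cv2.imwrite("pics/w4.png",cv2.resize(im[y0:y+60,x-80:x+80],None,fx=4.2,fy=4.2,interpolation=cv2.INTER_CUBIC));print(x-80,y0)
E
```

```text
34.4333 [ 1.06381021  0.30607347 -0.07667953]
0.91 [241.7, 128.1, 270.9, 157.5]
[[255.78610099 142.19975487]
 [240.16854234 142.20132095]
 [271.40137339 142.19818901]
 [255.75821999  86.45755933]]
175 62
```

View pics/w4.png

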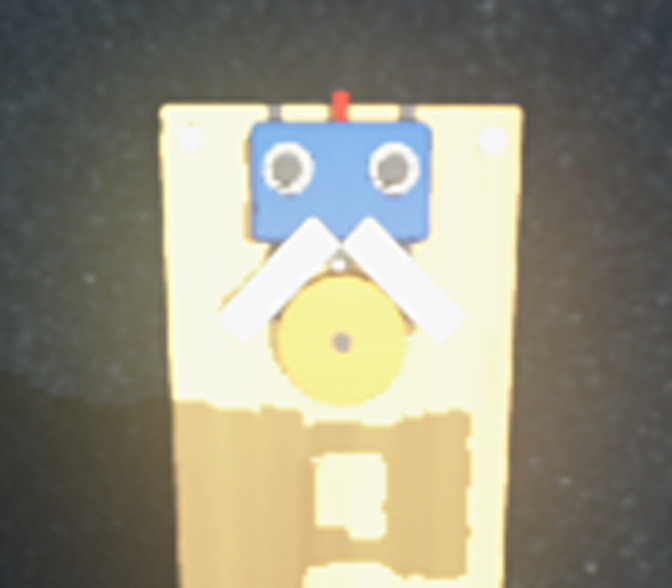

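The bar stands at (342,342) in the V, with the red tail visibly longer at (340,106). I'll put numbers on the tail travel and the root-to-axis distance.

```bash
python3 - <<'E'
from h import *
m4=camera_model("wrist");i4=get_image("wrist");m1=np.load("m1.npy",allow_pickle=True).item();i1=cv2.imread("pics/w1.png")
for m,i in((m1,i1),(m4,i4)):
    b,g,r=[i[...,k].astype(int) for k in range(3)]
    M=np.clip((r-np.maximum(g,b)-20)/110.,0,1); c=proj(m,J(.1,0,.018))[0].astype(int)
    sub=M[c[1]-12:c[1]+12,c[0]-8:c[0]+8]; L=sub.sum(0).max()
    a=proj(m,[J(.095,0,.018),J(.105,0,.018)]);sc=(a[0]-a[1])[1]/10
    ys=np.where(sub.max(1)>.5)[0]+c[1]-12
    print("tail px",L,"mm",L/sc,"rows",ys,"tip x",[toJ(onz(m,[c[0],y],.028)[0])[0] for y in (ys.min()-.5,ys.max()+.5)])
for uv in((341,243),(342,340)): print(toJ(onz(m4,[uv[0]/4.2+175-.5,uv[1]/4.2+62-.5],.06)[0]))
s=state();print(s["time_s"])
E
```

```text
tail px 4.136363636363637 mm 5.426132257810325 rows [115 116 117 118] tip x [np.float64(0.10299049683122716), np.float64(0.09774620735143352)]
tail px 7.109090909090909 mm 8.825488993708538 rows [84 85 86 87 88 89 90] tip x [np.float64(0.10726543907936567), np.float64(0.09861606275761331)]
[6.23959413e-02 9.57142630e-05 5.00000000e-02]
[ 0.0338271  -0.00020112  0.05      ]
34.5333
```

Tail travel is about 3.4–4.3 mm and the axis is 28.6 mm before the root (28.3 expected), y ≈ 0, so the bar is seated.

```bash
python3 -c "
from rig import *
print(close_job())"
```

```text
the job is handed in; nothing more can be done
None
```

The brass bar is standing by itself in the V, centred to within about 0.2 mm. I pressed it home at about 11 N for a second with the feeler in about 4 mm, and handed the job in at 34.5 s; no verdict came back.

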